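Hold a bar handle against a cupboard door for screwing

ROBOT

A 7-joint arm with a two-finger parallel gripper is mounted at the origin on the work surface. World frame = base frame: x ahead of the robot, y to its left, z up, the work surface at z = 0. Lengths are in m, angles in rad, forces in N, time in s.
With the tool pointing down it reaches from about 0.425 to 0.825 m from the base axis. Payload 3.6 kg.
Tool frame: the origin (TCP) lies midway between the tips of the shut fingers; the grasp point (between the pads) lies 19 mm behind it; z points along the fingers, y is the direction in which the jaws open and shut (so a half turn about z gives the same grasp; the last joint's range is limited). The gripper opens to 93 mm and grips with 3 to 60 N. Pads are 15 mm wide; open, the fingers measure 128 mm over their backs; the gripper's body (75 mm by 188 mm) begins 65 mm behind the grasp point.
Start: joints at [1.3, 0.615, -0.013, 1.423, 0.008, 1.103, -0.04], TCP at [0.157, -0.631, 0.219] pointing down, gripper open.
Joint ranges: [-3.12, 3.12], [-0.3, 2.06], [-1.34, 1.32], [0.26, 2.42], [-1.36, 4.5], [0.01, 1.98], [-2.84, 2.84]. Speed limits (rad/s): [2.79, 2.79, 3.14, 3.14, 3.14, 3.14, 3.14].

INTERFACE

Orientations are given as a rotation vector (axis times angle).
In Python, from workcell import read_state, optics, hand_in gives the robot as it stands.
- The arm moves only by the tool jog_arm, never from a script. Its argument "targets" is one flat list of numbers, 7 for each row, row after row: the shift along the tool's x, y, z normalised to -1 to 1, where 1 is 500 mm, then the turn, a rotation vector about the tool's x, y, z normalised to -1 to 1, where 1 is 2 rad, then the finger opening in mm, from 0 to 93. In form: [x, y, z, wx, wy, wz, hand, x, y, z, wx, wy, wz, hand, ...]. A call has 1 to 10 rows; each row is the pose to reach, as a shift and turn from the pose measured when the call began, along the tool's axes at that moment; what a row does not reach only later rows make up. A row lasts 1/10 s, in which the tool goes at most 50 mm and 8.59 degrees, less where a joint would pass 70% of its speed; a pose out of reach is approached as far as the arm can. A call with a number of a shift or a turn outside -1 to 1 is refused whole. A call with a gripper value outside its range is refused whole. The fingers move at their own pace and stop on an object; "squeeze" is the grip in N (left out, the last holds). Time passes only in rows, so rows that repeat a pose let the fingers close. It gives the time, the measured TCP pose, the force and the opening at its end, in the units of the state.
- read_state(): the state, without advancing time (a new reading comes with each control period).
- optics.capture(name): name is "side" or "top" or "wrist"; returns a dict with "frame" (400x640x3 uint8, red, green, blue), "depth" (400x640 float32, m along the optical axis (not along the pixel's ray), 0 where there is no reading), "fx", "fy", "cx", "cy" (pixels), "k1" (the pictures are not rectified: a ray, as slopes to the right and down, at radius r is drawn at 1 + k1 r^2 times it, then the intrinsics apply), "R" (3x3) and "t" (3): a world point X has camera coordinates R X + t. Camera axes: x right, y down, z forward; pixel columns grow to the right and rows downward; lengths in m; the calibration is good to about 2 mm. A picture is of the moment at which its call begins.
- hand_in(): hands the job in, once; it reports no verdict.
The state is a dict: "time_s": time; "qpos": joint angles; "joint_velocities": joint speeds; "joint_efforts": joint torques, N m; "position": TCP position; "eef_rot": TCP orientation; "force": force on the tool from outside, world axes, zero at the start; "moment": the same for the moment, N m; "grip_width": finger opening in m.
Only numpy, scipy, OpenCV 4.12 (cv2) and the standard library are available. Lean on these libraries where they do the work, as an engineer would, in place of code of your own. Each camera call takes 0.05 s, during which the arm holds its last target. There are 200 camera calls.

TASK

Be the third hand while someone screws a new bar handle onto the cupboard door from behind: pick the aluminium handle up off the ledge, set its two feet flush over the two screw holes in the upright door's face, and press the sprung door back with it until the black pointer stands in the green zone (about 10 N), never as far as the red. Keep it pressed steadily there for a few seconds and finish still gripping and pressing, the handle held up by the gripper alone and nothing but the handle touching the door. Leave the toothbrush holder, soap and dish, shower cap case and nail clipper where they are.

Things in the scene. Friction and masses are not known exactly. Their poses are not given: they have to be found in the camera images.
- handle: loose aluminium bar handle, about 100 g, flat on the ledge: a bar 150 mm long (x), 12 wide (y), 16 high (z), with two feet 14 mm wide and 16 high standing out 40 mm from the bar to +y at x = -64 and +64 mm (end faces at y = 46 mm; 40 mm of finger room between bar and door). Origin: centre of the bar's underside; z up. Its +y starts roughly towards the door.
- foot_l (a point): centre of the end face of the handle's foot at -x (handle frame -64, 46, 8 mm); axes as the handle's
- foot_r (a point): centre of the end face of the handle's foot at +x (handle frame 64, 46, 8 mm); axes as the handle's
- door_face (a point): white plastic door standing on its long edge: 260 mm long (x), 16 thick (y), from 23 to 155 mm above the ledge. This point is on its face midway between the holes, 120 mm above the ledge; the face looks to -y, z up. It slides only along its +y, on a sprung carriage on a stand behind the face. Blue marks on the top edge stand above the holes.
- hole_l (a point): screw hole in the door's face for foot_l, a dark dot 8 mm wide, 120 mm above the ledge (64 mm to -x of door_face); moves with the door; axes as the door's
- hole_r (a point): screw hole in the door's face for foot_r (64 mm to +x of door_face); moves with the door; axes as the door's
- door (a joint): how far the door is pushed back along its +y against springs, m: 0 at rest, end stop 0.030. Stiffness 700 N/m, no preload (0.014 m is about 10 N). A black pointer moves with it over a scale plate 112 mm above the ledge beyond the door's -x end: white 0 to 8 mm, green 8 to 20, yellow 20 to 25, red 25 to 30
- stand: the grey plastic stand that carries the door and the scale, fixed to the ledge; origin on the ledge below door_face at rest, axes as the door's (270 x 120 mm base behind the face, scale column 115 mm high at x = -185 mm)
- toothbrush_holder: bystander: white ceramic toothbrush holder, 72 mm across, with two brushes up to 170 mm; origin under its centre
- soap_dish: bystander: bamboo soap dish, 115 x 76 x 16 mm; origin under its centre
- soap: bystander: bar of coconut soap on the dish, 75 x 50 x 24 mm; origin under its centre
- cap_case: bystander: round green plastic shower cap case, 94 mm across, 34 mm high; origin under its centre
- nail_clipper: bystander: steel nail clipper, 58 x 12 x 11 mm, lying flat; origin under its centre
Mind the look-alikes: they are no part of the job. Of the things that look like the handle, take the one that is farthest to the robot's right at the start.

How it is judged:
On the way, in this order (a step that is already met when the one before it is completed fails the run):
1. the handle is gripped and lifted clear of the ledge (height (world z) of handle above 0.05 m and contact force between the fingers and handle above 2 N), for 0.2 s.
2. both feet stand on their holes and press the door back into the green zone, steadily for 2 s (distance between foot_l and hole_l below 0.007 m and distance between foot_r and hole_r below 0.007 m and contact force between handle and door between 5 and 16 N and value of joint door between 0.008 and 0.02 m), for 2 s.
At the end, for the whole second after the job is handed in: At the end, still holding: each foot centre within 7 mm of its hole, handle parallel to the face within 0.04 rad, level within 0.1 rad and still, pressing the door with 5 to 16 N and 8 to 20 mm back (green); fingers grip the handle with over 2 N; the robot does not touch the door (all of step 2 and angle between the x axis of handle and the x axis of door_face, either way round below 0.04 rad and angle between handle's own z axis and vertical below 0.1 rad and contact force between the fingers and handle above 2 N and contact force between each of the fingers, the arm and door below 0.5 N and height (world z) of handle above 0.1 m and linear speed of handle below 0.02 m/s); the arm keeps its last pose, push and grip.
It fails at once if the pointer reaches the red zone (value of joint door above 0.025 m).
It fails at once if a bystander is disturbed (distance of any of toothbrush_holder, soap_dish, soap, cap_case, nail_clipper from where it was at the start of the episode above 0.02 m).
It also fails if it takes over 58 s, if anything falls off the work surface, if the arm or the gripper's body presses on something with over 40 N, if the wrist force passes 120 N, or if a joint passes its speed limit or range.

## Working session

There is one attempt and no reset: what is moved stays moved. The work goes in short steps, Python scripts to look and compute and a tool call to move; the robot and the scene stay as the last step left them, time stands still between calls to the robot, and variables do not carry over. Pictures are saved under pics/ and viewed, about 8 in all and at most 12, crops included, and the job is handed in when it is done.

Besides the shell and the picture viewer there is one more tool, called after "Call:" by a JSON object that holds its "op" and its "data". jog_arm: Moves the arm, as the interface text tells. Its arguments: {"type":"object","properties":{"targets":{"type":"array","items":{"type":"number"}},"squeeze":{"type":"number"}},"required":["targets"]}

```bash
mkdir -p pics; ls; cat > h.py <<'E'
import numpy as np, cv2
from workcell import read_state, optics, hand_in
from scipy.spatial.transform import Rotation as Ro
def cap(n,f=None):
    c=optics.capture(n)
    if f: cv2.imwrite(f'pics/{f}.png',c['frame'][:,:,::-1])
    return c
def ray(c,u,v):
    x,y=(u-c['cx'])/c['fx'],(v-c['cy'])/c['fy']
    a,b=x,y
    for _ in range(20):
        s=1+c['k1']*(a*a+b*b); a,b=x/s,y/s
    return np.array([a,b,1.])
def pt(c,u,v,d=None,z=None):
    R,t=np.array(c['R']),np.array(c['t']); r=ray(c,u,v)
    o=-R.T@t; w=R.T@r
    if z is not None: return o+w*(z-o[2])/w[2]
    if d is None: 
        p=c['depth'][int(v)-1:int(v)+2,int(u)-1:int(u)+2]; d=np.median(p)
    return o+w*d
def proj(c,X):
    p=np.array(c['R'])@X+np.array(c['t']); a,b=p[:2]/p[2]; s=1+c['k1']*(a*a+b*b)
    return c['fx']*a*s+c['cx'],c['fy']*b*s+c['cy']
E
python3 - <<'E'
from h import *
import pickle
for n in ['top','side']:
    c=cap(n,n+'0'); pickle.dump(c,open(n+'0.pkl','wb')); print(n,-np.array(c['R']).T@c['t'],c['fx'],c['k1'])
a=cv2.imread('pics/top0.png');b=cv2.imread('pics/side0.png')
s=read_state();print(s)
E
```

```text
pics
top [0.26611394 0.18780246 1.3581275 ] 443.03535527108 -0.010226635996551483
side [-0.00124357  0.73867382  0.79086195] 373.1105890847255 0.018715136823245705
{'time_s': 0.1, 'qpos': array([ 1.30050384,  0.61581051, -0.01261814,  1.424713  ,  0.00811006,
        1.10340623, -0.04041491]), 'joint_velocities': array([ 5.07513552e-05, -3.69076280e-03,  1.32297881e-03, -4.38565967e-03,
       -1.11134347e-03,  5.41485910e-04, -1.31476078e-04]), 'joint_efforts': array([ 7.02267607e-04, -4.60042906e+01,  2.09926371e-01, -1.66244155e+01,
       -6.12139888e-02,  1.69727043e-02,  8.83585267e-05]), 'position': array([ 0.15673953, -0.63009342,  0.2176133 ]), 'eef_rot': array([-3.11602243e+00, -3.81812900e-01,  4.92428932e-04]), 'force': array([-0.59022025, -0.55592178, -0.36038077]), 'moment': array([-0.02323502,  0.00891681, -0.01331334]), 'grip_width': 0.09279421258146338}
```

View pics/top0.png

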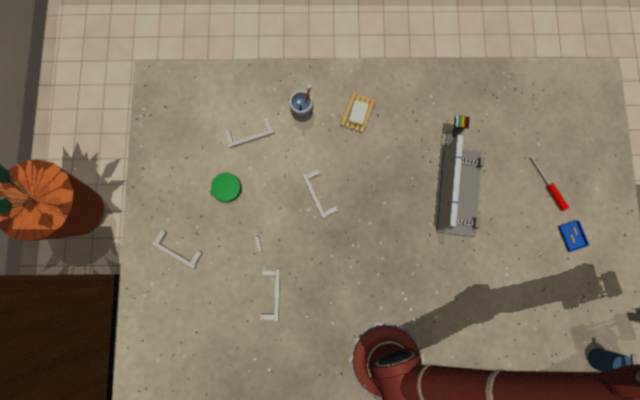

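View pics/side0.png

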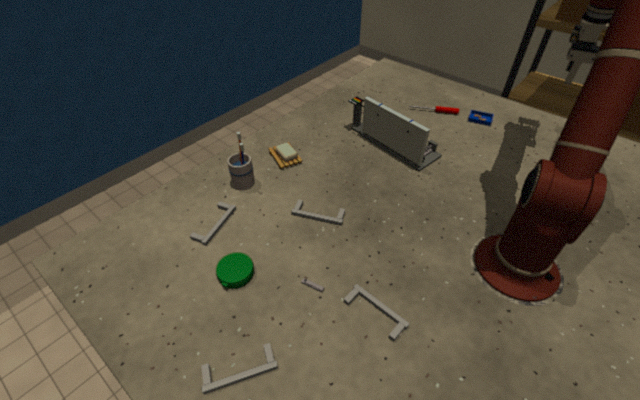

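Top view: four look-alike handles with their bars at about (250,133), (316,195), (178,250) and (277,295). The robot base is at (385,360), and its right is image right. The one at (316,195) is therefore farthest right. The door is at about (457,180), with the scale at (460,122). I'll confirm in a crop.

```bash
python3 - <<'E'
from h import *
import pickle
a=cv2.imread('pics/top0.png')
A=cv2.resize(a[160:230,290:350],None,fx=8,fy=8,interpolation=cv2.INTER_CUBIC)[:560,:480]
B=cv2.resize(a[105:240,430:490],None,fx=4.15,fy=4.15,interpolation=cv2.INTER_CUBIC)[:560]
cv2.imwrite('pics/crop.png',np.hstack([A,B[:560]])); print(A.shape,B.shape)
c=pickle.load(open('top0.pkl','rb'))
for u,v in [(250,133),(316,195),(178,250),(277,295)]: print((u,v),pt(c,u,v,z=.016))
for n,u,v in [('doorL',459,136),('doorR',456,226),('d',457,180)]: print(n,pt(c,u,v,z=.155),pt(c,u,v))
E
```

```text
(560, 480, 3) (560, 249, 3)
(250, 133) [0.68970498 0.40747842 0.016     ]
(316, 195) [0.49033947 0.20080347 0.016     ]
(178, 250) [0.32540479 0.61736863 0.016     ]
(277, 295) [0.1910961 0.3178804 0.016    ]
doorL [ 0.6328683  -0.20469777  0.155     ] [ 0.63236648 -0.20416072  0.15664621]
doorR [ 0.37875791 -0.18131814  0.155     ] [ 0.39231132 -0.22573101  0.01023879]
d [ 0.50642738 -0.19154247  0.155     ] [ 0.50632507 -0.19138098  0.15551218]
```

View pics/crop.png

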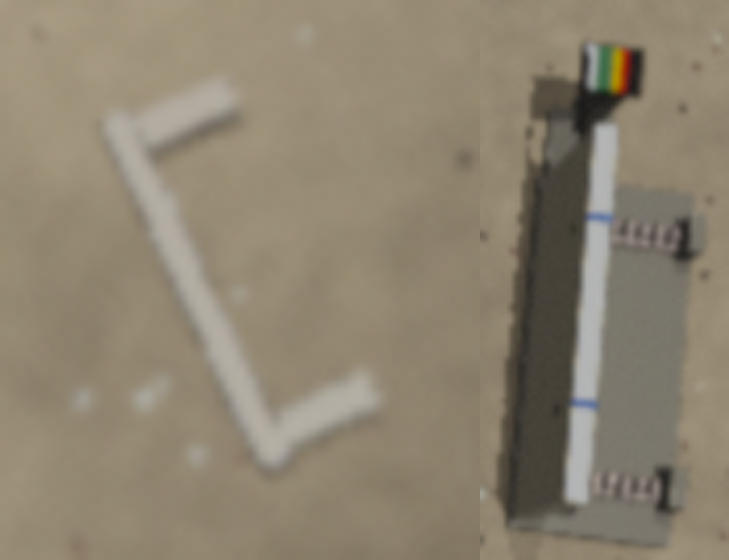

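The crop shows the (316,195) handle with both feet pointing at the door (right): the upper foot is foot_l and the lower is foot_r. It has the lowest world y (0.20, against 0.32, 0.41 and 0.62), so this is the right one. The door's blue marks are at about (458.9,157.3) and (455.3,202.3).

```bash
cat >> h.py <<'E'
def fit(m,w):
    """2D rigid fit: model pts m -> world pts w; returns yaw,t,resid"""
    m,w=np.array(m),np.array(w); mc,wc=m.mean(0),w.mean(0); a,b=m-mc,w-wc
    th=np.arctan2((a[:,0]*b[:,1]-a[:,1]*b[:,0]).sum(),(a*b).sum()); R=np.array([[np.cos(th),-np.sin(th)],[np.sin(th),np.cos(th)]])
    t=wc-R@mc; return th,t,(w-(m@R.T+t))
def go(pos,R=None,s=None):
    s=s or read_state(); R0=Ro.from_rotvec(s['eef_rot']); d=R0.inv().apply(np.array(pos)-s['position'])/.5
    w=(R0.inv()*R).as_rotvec()/2 if R is not None else np.zeros(3)
    print('shift',d.round(4),'turn',w.round(4))
def down(yaw): # tool y along world yaw (either way), pointing down; nearest half turn
    s=read_state(); R0=Ro.from_rotvec(s['eef_rot']); best=None
    for k in (0,np.pi):
        y=np.array([np.cos(yaw+k),np.sin(yaw+k),0]); z=np.array([0,0,-1.]); R=Ro.from_matrix(np.c_[np.cross(y,z),y,z])
        if best is None or (R0.inv()*R).magnitude()<(R0.inv()*best).magnitude(): best=R
    return best
E
python3 - <<'E'
from h import *
import pickle
c=pickle.load(open('top0.pkl','rb'))
hp=[(233,97),(373,390),(105,120),(268,467)]; m=[(-.064,.046),(.064,.046),(-.075,-.006),(.075,-.006)]
w=[pt(c,290+x/8,160+y/8,z=.016)[:2] for x,y in hp]
th,t,r=fit(m,w); print('handle',th,t,(r*1e3).round(1))
B=lambda x,y: pt(c,430+(x-480)/4.15,105+y/4.15,z=.155)[:2]
# marks centres (on top-edge centre, y=.008) 
w=[B(600,217),B(585,404),B(605,124),B(577,502)]
th2,t2,r=fit([(-.064,.008),(.064,.008),(-.13,.008),(.13,.008)],w); print('door',th2,t2,(r*1e3).round(1))
print(Ro.from_rotvec(read_state()['eef_rot']).as_matrix().round(3))
go([.46,-.42,.33],down(th+np.pi/2)); print(go([.49,.2,.2],down(th+np.pi/2)))
E
```

```text
handle -2.715419903728889 [0.48694286 0.20506866] [[-2.1  1.1]
 [-0.4  1.3]
 [ 0.6 -1.2]
 [ 1.9 -1.2]]
door 3.0093478452623703 [ 0.50856138 -0.18360573] [[ 0.2 -0.8]
 [-0.2 -0.1]
 [-0.2  0.6]
 [ 0.3  0.2]]
[[ 0.97   0.241 -0.001]
 [ 0.241 -0.97   0.002]
 [-0.    -0.002 -1.   ]]
shift [ 0.69   -0.2618 -0.2242] turn [-0.0011 -0.0001 -0.0912]
shift [ 1.0476 -1.4501  0.0385] turn [-0.0011 -0.0001 -0.0912]
None
```

Call:
{"op": "jog_arm", "data": {"targets": [0.69, -0.26, -0.22, 0, 0, -0.09, 93, 0.69, -0.26, -0.22, 0, 0, -0.09, 93, 0.69, -0.26, -0.22, 0, 0, -0.09, 93, 0.69, -0.26, -0.22, 0, 0, -0.09, 93, 0.69, -0.26, -0.22, 0, 0, -0.09, 93, 0.69, -0.26, -0.22, 0, 0, -0.09, 93, 0.69, -0.26, -0.22, 0, 0, -0.09, 93, 0.69, -0.26, -0.22, 0, 0, -0.09, 93, 0.69, -0.26, -0.22, 0, 0, -0.09, 93, 0.69, -0.26, -0.22, 0, 0, -0.09, 93]}}

```text
time_s: 1.1
position: [0.4604, -0.4203, 0.3273]
eef_rot: [-3.068, -0.663, 0.002]
force: [-1.0, 0.2, 0.5]
grip_width: 0.0928
```

```bash
python3 - <<'E'
from h import *
s=read_state();print(s['position'],s['qpos'].round(2))
R=down(-1.145)
go([.56,0,.33],R); go([.487,.205,.2],R)
E
```

```text
[ 0.46039648 -0.42032753  0.32732363] [ 0.76  0.5  -0.1   1.32  0.05  1.32 -0.48]
shift [ 0.5286 -0.6834 -0.0037] turn [-0.0015  0.0004 -0.0001]
shift [ 0.5651 -1.1163  0.2575] turn [-0.0015  0.0004 -0.0001]
```

Call:
{"op": "jog_arm", "data": {"targets": [0.53, -0.68, 0, 0, 0, 0, 93, 0.53, -0.68, 0, 0, 0, 0, 93, 0.53, -0.68, 0, 0, 0, 0, 93, 0.53, -0.68, 0, 0, 0, 0, 93, 0.53, -0.68, 0, 0, 0, 0, 93, 0.53, -0.68, 0, 0, 0, 0, 93, 0.53, -0.68, 0, 0, 0, 0, 93, 0.53, -0.68, 0, 0, 0, 0, 93, 0.53, -0.68, 0, 0, 0, 0, 93]}}

```text
time_s: 2.0
position: [0.5609, 0.0009, 0.3275]
eef_rot: [-3.067, -0.664, 0.004]
force: [-1.0, -0.1, -0.3]
grip_width: 0.0931
```

```bash
python3 - <<'E'
from h import *
s=read_state();print(s['position'],s['qpos'].round(2))
R=down(-1.145)
go([.487,.205,.18],R)
E
```

```text
[0.56093636 0.0009477  0.32750962] [ 0.1   0.4  -0.21  1.5   0.08  1.26 -1.26]
shift [ 0.0348 -0.4314  0.2968] turn [-0.0022  0.0008  0.0005]
```

Call:
{"op": "jog_arm", "data": {"targets": [0.035, -0.43, 0.295, -0.002, 0.001, 0, 70, 0.035, -0.43, 0.295, -0.002, 0.001, 0, 70, 0.035, -0.43, 0.295, -0.002, 0.001, 0, 70, 0.035, -0.43, 0.295, -0.002, 0.001, 0, 70, 0.035, -0.43, 0.295, -0.002, 0.001, 0, 70, 0.035, -0.43, 0.295, -0.002, 0.001, 0, 70, 0.035, -0.43, 0.295, -0.002, 0.001, 0, 70]}}

```text
time_s: 2.7
position: [0.4861, 0.204, 0.1794]
eef_rot: [3.069, 0.668, -0.006]
force: [-0.1, -1.6, -0.4]
grip_width: 0.0701
```

```bash
python3 - <<'E'
from h import *
import pickle
c=cap('wrist','wrist1'); pickle.dump(c,open('w1.pkl','wb'))
s=read_state();print(s['position'],s['eef_rot'],s['grip_width'],-np.array(c['R']).T@c['t'])
for m in [(-.064,.046),(.064,.046),(-.075,-.006),(.075,-.006)]:
    th=-2.7154; Rm=np.array([[np.cos(th),-np.sin(th)],[np.sin(th),np.cos(th)]]); p=Rm@m+[.48694,.20507]; print(np.round(proj(c,np.r_[p,.016]),1))
E
```

```text
[0.48791174 0.20232914 0.18055206] [ 3.06938370e+00  6.62312411e-01 -1.21634169e-03] 0.06985505575099402 [0.54773787 0.23194362 0.34480664]
[364.9 121.9]
[360.9 235.3]
[315.7 111. ]
[316.3 244. ]
```

View pics/wrist1.png

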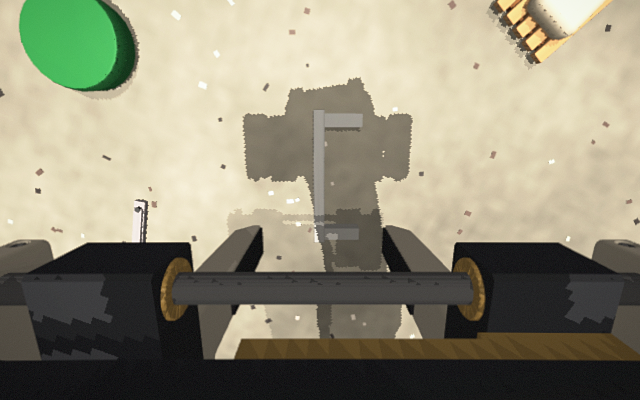

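Wrist view: foot_l's end is at about (363,121), foot_r's at (358,234), and the outer bar corners are at (314,111) and (316,243). That is within 2-3 px of the prediction. The fingers straddle the bar.

```bash
python3 - <<'E'
from h import *
import pickle
c=pickle.load(open('w1.pkl','rb'))
m=[(-.064,.046),(.064,.046),(-.075,-.006),(.075,-.006)]
w=[pt(c,u,v,z=.016)[:2] for u,v in [(363,121),(358.5,234),(313.5,110.5),(315.5,243)]]
th,t,r=fit(m,w); print(th,t,(r*1e3).round(1))
s=read_state();print(s['position'])
go(np.r_[t,.06],down(th+np.pi/2)); go(np.r_[t,.004],down(th+np.pi/2))
E
```

```text
-2.7125668307385067 [0.4870464  0.20733366] [[-0.2 -0.3]
 [-0.   1.1]
 [-0.4 -0.2]
 [ 0.6 -0.7]]
[0.48791174 0.20232914 0.18055206]
shift [ 0.0028 -0.0102  0.2411] turn [ 0.0007  0.0005 -0.002 ]
shift [ 0.0029 -0.0103  0.3531] turn [ 0.0007  0.0005 -0.002 ]
```

Call:
{"op": "jog_arm", "data": {"targets": [0.002, -0.009, 0.08, 0, 0, -0.002, 45, 0.002, -0.009, 0.16, 0, 0, -0.002, 45, 0.002, -0.009, 0.24, 0, 0, -0.002, 45, 0.002, -0.009, 0.3, 0, 0, -0.002, 45, 0.002, -0.009, 0.3, 0, 0, -0.002, 45, 0.002, -0.009, 0.3, 0, 0, -0.002, 45, 0.002, -0.009, 0.3, 0, 0, -0.002, 45], "squeeze": 40}}

```text
time_s: 3.45
position: [0.4893, 0.2061, 0.0327]
eef_rot: [3.069, 0.665, 0.006]
force: [0.6, -0.1, 0.2]
grip_width: 0.045
```

```bash
python3 - <<'E'
from h import *
s=read_state();print(s['position'],s['grip_width'],s['force'])
go([.487,.2065,.005],down(-1.1415))
E
```

```text
[0.48928525 0.20606613 0.03269116] 0.04496734486965791 [ 0.63102208 -0.14537325  0.17066938]
shift [-0.004  -0.0028  0.0554] turn [ 0.0011 -0.0017 -0.0012]
```

Call:
{"op": "jog_arm", "data": {"targets": [-0.004, -0.003, 0.03, 0.001, -0.002, -0.001, 45, -0.004, -0.003, 0.055, 0.001, -0.002, -0.001, 45, -0.004, -0.003, 0.055, 0.001, -0.002, -0.001, 45, -0.004, -0.003, 0.055, 0.001, -0.002, -0.001, 30]}}

```text
time_s: 3.85
position: [0.4865, 0.2065, 0.0047]
eef_rot: [3.069, 0.669, -0.002]
force: [-0.4, 0.9, 0.8]
grip_width: 0.0407
```

Call:
{"op": "jog_arm", "data": {"targets": [0, 0, 0, 0, 0, 0, 5, 0, 0, 0, 0, 0, 0, 5, 0, 0, 0, 0, 0, 0, 5, 0, 0, 0, 0, 0, 0, 5, 0, 0, 0, 0, 0, 0, 5, 0, 0, 0, 0, 0, 0, 5, 0, 0, 0, 0, 0, 0, 5, 0, 0, 0, 0, 0, 0, 5], "squeeze": 40}}

```text
time_s: 4.65
position: [0.4866, 0.2068, 0.0049]
eef_rot: [3.069, 0.669, -0.002]
force: [-0.6, 0.4, 2.1]
grip_width: 0.012
```

Call:
{"op": "jog_arm", "data": {"targets": [0, 0, -0.02, 0, 0, 0, 5, 0, 0, -0.06, 0, 0, 0, 5, 0, 0, -0.12, 0, 0, 0, 5, 0, 0, -0.2, 0, 0, 0, 5, 0, 0, -0.28, 0, 0, 0, 5, 0, 0, -0.36, 0, 0, 0, 5, 0, 0, -0.4, 0, 0, 0, 5, 0, 0, -0.4, 0, 0, 0, 5, 0, 0, -0.4, 0, 0, 0, 5]}}

```text
time_s: 5.55
position: [0.4862, 0.2062, 0.2045]
eef_rot: [3.069, 0.668, -0.004]
force: [-0.0, 0.6, -1.6]
grip_width: 0.0116
```

```bash
python3 - <<'E'
from h import *
import pickle
c=cap('wrist','wrist2'); pickle.dump(c,open('w2.pkl','wb'))
s=read_state();print(s['position'],s['eef_rot'],s['grip_width'],s['force'])
yd=3.00935+np.pi/2
print('door y',np.cos(yd),np.sin(yd))
E
```

```text
[0.48574063 0.20596349 0.2035551 ] [ 3.06834581  0.66847685 -0.00679066] 0.011427936800908284 [ 0.55689841  0.06700747 -0.42726477]
door y -0.13185754459909033 -0.991268675956372
```

View pics/wrist2.png

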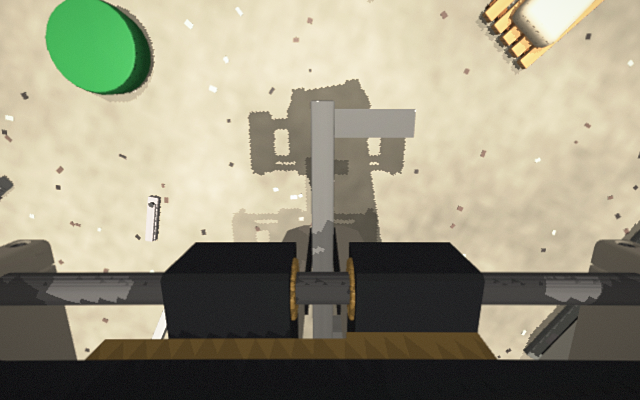

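Wrist view: the handle is held, foot_l's end face is at about (414,123), and the bar end runs from (312,101) to (334,101). Next I work out the handle's offset in the tool frame.

```bash
python3 - <<'E'
from h import *
import pickle
c=pickle.load(open('w2.pkl','rb')); s=read_state(); R0=Ro.from_rotvec(s['eef_rot'])
print(R0.as_matrix().round(3))
zt=s['position'][2]+.011
for uv in [(414,110),(414,137),(312,101),(334,101),(335,137.5),(312,200),(333,200)]:
    p=pt(c,*uv,z=zt); q=R0.inv().apply(p-s['position'])*1e3; print(uv,'tool mm',q.round(1), 'depth-based', R0.inv().apply(pt(c,uv[0]-3*(uv[0]>400 or uv[0]==334) +3*(uv[0]==312),uv[1]+3*(uv[1]<115))-s['position']).round(4)*1e3)
E
```

```text
[[ 0.909  0.416 -0.004]
 [ 0.416 -0.909 -0.002]
 [-0.004  0.    -1.   ]]
(414, 110) tool mm [ 72.6  45.7 -11.3] depth-based [ 71.1  44.1 -12. ]
(414, 137) tool mm [ 59.5  46.7 -11.3] depth-based [ 59.5  45.  -11.9]
(312, 101) tool mm [ 77.   -4.7 -11.3] depth-based [ 75.5  -3.2 -12.1]
(334, 101) tool mm [ 76.9   6.1 -11.3] depth-based [ 75.5   4.6 -11.9]
(335, 137.5) tool mm [ 59.3   6.7 -11.3] depth-based [ 59.3   6.7 -11.1]
(312, 200) tool mm [ 26.6  -5.3 -11.1] depth-based [ 26.8  -3.6 -11.9]
(333, 200) tool mm [ 26.6   5.9 -11.1] depth-based [ 26.6   5.9 -11.2]
```

```bash
cat >> h.py <<'E'
X0=.002
def door_goal(gap,yaw,t,z=.117):
    """TCP for handle feet at door coordinate y=-gap, centred"""
    x=np.array([np.cos(yaw),np.sin(yaw)]); y=np.array([-np.sin(yaw),np.cos(yaw)])
    return np.r_[np.array(t)-y*(.046+gap)+X0*x,z], down(yaw+np.pi/2)
E
python3 - <<'E'
from h import *
p,R=door_goal(.045,3.00935,[.50856,-.1836]); print(p,R.as_rotvec()); go(np.r_[p[:2],.13],R)
E
```

```text
[ 0.5185765  -0.09313084  0.117     ] [ 3.13472759 -0.20757494  0.        ]
shift [-0.1885  0.5712  0.1481] turn [0.0008 0.0021 0.2806]
```

Call:
{"op": "jog_arm", "data": {"targets": [-0.025, 0.07, 0, 0, 0, 0.04, 5, -0.05, 0.15, 0, 0, 0, 0.08, 5, -0.08, 0.23, 0.02, 0, 0, 0.12, 5, -0.1, 0.31, 0.05, 0, 0, 0.16, 5, -0.13, 0.39, 0.08, 0, 0, 0.2, 5, -0.16, 0.47, 0.11, 0, 0.001, 0.24, 5, -0.18, 0.54, 0.14, 0.001, 0.002, 0.28, 5, -0.189, 0.57, 0.148, 0.001, 0.002, 0.281, 5, -0.189, 0.57, 0.148, 0.001, 0.002, 0.281, 5, -0.189, 0.57, 0.148, 0.001, 0.002, 0.281, 5]}}

```text
time_s: 6.6
position: [0.5178, -0.0905, 0.1296]
eef_rot: [-3.133, 0.204, 0.003]
force: [0.0, 1.2, -0.7]
grip_width: 0.0114
```

Call:
{"op": "jog_arm", "data": {"targets": [0, 0, 0, 0, 0, 0, 5, 0, 0, 0, 0, 0, 0, 5, 0, 0, 0, 0, 0, 0, 5]}}

```text
time_s: 6.9
position: [0.5181, -0.0889, 0.1301]
eef_rot: [-3.132, 0.199, 0.002]
force: [-0.1, 0.2, -1.0]
grip_width: 0.0113
```

```bash
python3 - <<'E'
from h import *
import pickle
c=cap('wrist','wrist3'); pickle.dump(c,open('w3.pkl','wb'))
s=read_state();pickle.dump(s,open('s3.pkl','wb'));print(s['position'],s['eef_rot'],s['grip_width'],s['force'],s['qpos'].round(2))
E
```

```text
[ 0.51806307 -0.08931508  0.13002457] [-3.13253975e+00  2.00674920e-01  1.69108362e-03] 0.011706419457915498 [-0.20271545  0.21680142 -1.39754575] [ 0.18  0.54 -0.07  1.89  0.05  0.72 -1.62]
```

View pics/wrist3.png

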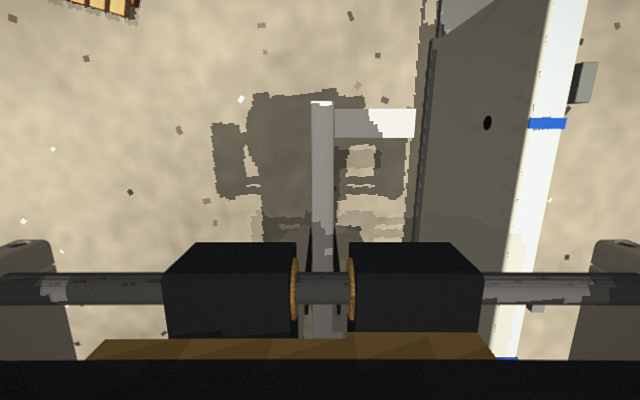

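Wrist view: hole_l is at (487.5,123), its blue mark's front end at (528.5,123.5) and back end at (566,124), the second blue mark's top at about (507,358), and foot_l's end at (415,110)–(415,137).

```bash
python3 - <<'E'
from h import *
import pickle
c=pickle.load(open('w3.pkl','rb')); s=pickle.load(open('s3.pkl','rb')); R0=Ro.from_rotvec(s['eef_rot'])
f=lambda p:(R0.inv().apply(p-s['position'])*1e3).round(1)
# door front top edge by gradient in depth/brightness
H=pt(c,487.5,123,z=.12); Hd=pt(c,480,123); M=pt(c,528.5,123.5,z=.155); Mb=pt(c,566,124,z=.155); M2=pt(c,507,358.5,z=.155)
zt=s['position'][2]+.011
F1=pt(c,415,110,z=zt);F2=pt(c,415,137,z=zt)
for n,p in dict(H=H,Hd=Hd,M=M,Mb=Mb,M2=M2,F1=F1,F2=F2).items(): print(n,p.round(4),f(p))
d=c['depth']; E=[]
for v in list(range(30,115,5))+list(range(135,235,5)):
    row=d[v]; us=[u for u in range(440,600) if .0<row[u] and abs(pt(c,u,v,d=row[u])[2]-.155)<.004]
    if us: a,b=min(us)-.5,max(us)+.5; E.append((v,a,b,*pt(c,a,v,z=.155)[:2],*pt(c,b,v,z=.155)[:2]))
E=np.array(E); print(len(E),E[::8].round(4))
for k in (3,5):
    q=np.polyfit(E[:,k],E[:,k+1],1); print('edge yaw',np.pi+np.arctan(q[0]), 'y at x=.50856',np.polyval(q,.50856))
# face points by depth near z .12 band
print('top est door: expect front y', -.1836)
# tool yaw
y=R0.as_matrix()[:,1]; print('tool yaw->door yaw equiv',np.arctan2(y[1],y[0])-np.pi/2+2*np.pi, R0.as_matrix()[:,2])
E
```

```text
H [ 0.5715 -0.1902  0.12  ] [65.8 93.3  9.7]
Hd [ 0.5714 -0.1904  0.1113] [65.8 93.5 18.4]
M [ 0.5715 -0.1901  0.155 ] [ 65.8  93.  -25.3]
Mb [ 0.5691 -0.2066  0.155 ] [ 65.5 109.8 -25.3]
M2 [ 0.4451 -0.183   0.155 ] [-60.5 102.1 -25.2]
F1 [ 0.584 -0.144  0.141] [ 72.3  45.8 -11.2]
F2 [ 0.5709 -0.1433  0.141 ] [ 59.3  46.8 -11.2]
37 [[ 3.000e+01  5.385e+02  5.815e+02  6.094e-01 -1.925e-01  6.070e-01
  -2.101e-01]
 [ 7.000e+01  5.335e+02  5.735e+02  5.939e-01 -1.912e-01  5.916e-01
  -2.081e-01]
 [ 1.100e+02  5.245e+02  5.645e+02  5.777e-01 -1.881e-01  5.753e-01
  -2.055e-01]
 [ 1.700e+02  5.145e+02  5.525e+02  5.509e-01 -1.845e-01  5.486e-01
  -2.019e-01]
 [ 2.100e+02  5.075e+02  5.445e+02  5.316e-01 -1.817e-01  5.293e-01
  -1.993e-01]]
edge yaw 3.001890737773809 y at x=.50856 -0.17861617186656448
edge yaw 3.001051890834248 y at x=.50856 -0.19629233071893587
top est door: expect front y -0.1836
tool yaw->door yaw equiv 3.013643075274619 [-9.07055541e-04  2.69477055e-03 -9.99995958e-01]
```

```bash
python3 - <<'E'
from h import *
for g in (.006,-.010):
    p,R=door_goal(g,3.005,[.5081,-.1815]); print(p); go(p,R)
print(read_state()['force'])
E
```

```text
[ 0.51319938 -0.12971201  0.117     ]
shift [0.0007 0.0814 0.0258] turn [-0.0013  0.0006  0.0043]
[ 0.51102069 -0.14556298  0.117     ]
shift [0.0004 0.1134 0.0258] turn [-0.0013  0.0006  0.0043]
[-0.20271545  0.21680142 -1.39754575]
```

Call:
{"op": "jog_arm", "data": {"targets": [0, 0.01, 0.01, -0.001, 0.001, 0.004, 5, 0, 0.03, 0.026, -0.001, 0.001, 0.004, 5, 0, 0.05, 0.026, -0.001, 0.001, 0.004, 5, 0, 0.07, 0.026, -0.001, 0.001, 0.004, 5, 0, 0.081, 0.026, -0.001, 0.001, 0.004, 5, 0, 0.081, 0.026, -0.001, 0.001, 0.004, 5, 0, 0.081, 0.026, -0.001, 0.001, 0.004, 5]}}

```text
time_s: 7.65
position: [0.513, -0.1295, 0.1171]
eef_rot: [-3.133, 0.214, -0.002]
force: [1.3, -0.0, -1.1]
grip_width: 0.0117
```

```bash
python3 - <<'E'
from h import *
s=read_state(); print(s['position'],s['force'],s['moment'])
for g in (0,-.008,-.014,-.018):
    p,R=door_goal(g,3.005,[.5081,-.1815]); go(p,R)
E
```

```text
[ 0.51299981 -0.12948644  0.11705086] [ 1.31874785 -0.026295   -1.12443373] [ 0.0658573  -0.02092552 -0.02777362]
shift [0.0005 0.0124 0.0001] turn [-0.0005 -0.0006  0.0001]
shift [0.0004 0.0284 0.0001] turn [-0.0005 -0.0006  0.0001]
shift [0.0004 0.0404 0.0001] turn [-0.0005 -0.0006  0.0001]
shift [0.0004 0.0484 0.0001] turn [-0.0005 -0.0006  0.0001]
```

Call:
{"op": "jog_arm", "data": {"targets": [0, 0.006, 0, 0, 0, 0, 5, 0, 0.012, 0, 0, 0, 0, 5, 0, 0.018, 0, 0, 0, 0, 5, 0, 0.022, 0, 0, 0, 0, 5, 0, 0.026, 0, 0, 0, 0, 5, 0, 0.03, 0, 0, 0, 0, 5, 0, 0.03, 0, 0, 0, 0, 5, 0, 0.03, 0, 0, 0, 0, 5]}}

```text
time_s: 8.45
position: [0.5113, -0.1426, 0.1171]
eef_rot: [-3.131, 0.212, -0.002]
force: [1.4, 6.2, -0.0]
grip_width: 0.0113
```

```bash
python3 - <<'E'
from h import *
s=read_state(); print(s['position'],s['force'],s['moment'],s['grip_width'])
p,R=door_goal(-.014,3.005,[.5081,-.1815]); go(p,R)
E
```

```text
[ 0.51134717 -0.14263209  0.11711929] [ 1.44734015  6.24851008 -0.01758273] [ 1.29012874 -0.16381261 -0.03848172] 0.01132259729803381
shift [0.0001 0.0139 0.0002] turn [-0.0015 -0.0006  0.0008]
```

Call:
{"op": "jog_arm", "data": {"targets": [0, 0.006, 0, -0.001, 0, 0.001, 5, 0, 0.01, 0, -0.001, 0, 0.001, 5, 0, 0.014, 0, -0.001, 0, 0.001, 5, 0, 0.017, 0, -0.001, 0, 0.001, 5, 0, 0.017, 0, -0.001, 0, 0.001, 5, 0, 0.017, 0, -0.001, 0, 0.001, 5, 0, 0.017, 0, -0.001, 0, 0.001, 5]}}

```text
time_s: 9.15
position: [0.5107, -0.1471, 0.1171]
eef_rot: [-3.129, 0.21, -0.002]
force: [1.5, 8.5, 0.2]
grip_width: 0.0113
```

```bash
python3 - <<'E'
from h import *
import pickle
c=cap('wrist'); t=cap('top'); sd=cap('side'); pickle.dump((c,t,sd),open('f.pkl','wb'))
A=c['frame'][60:260,280:600]; B=cv2.resize(t['frame'][110:150,440:480],(280,280),interpolation=cv2.INTER_CUBIC)
C=cv2.resize(sd['frame'][80:180,330:450],(336,280),interpolation=cv2.INTER_CUBIC)
A=cv2.resize(A,(640,400)); im=np.zeros((600,800,3),np.uint8); A=cv2.resize(A,(512,320)); im[:320,:512]=A; im[320:,:280]=B; im[320:,280:616]=C
cv2.imwrite('pics/final.png',im[:,:,::-1])
s=read_state(); print(s['time_s'],s['position'],s['force'],s['moment'],s['grip_width'],s['eef_rot'])
E
```

```text
9.3 [ 0.51068046 -0.14712566  0.11714588] [0.89785387 8.31527585 0.93805042] [ 1.89967031 -0.19648788 -0.1156955 ] 0.011604793026580231 [-3.12871300e+00  2.10343192e-01 -1.78518363e-03]
```

View pics/final.png

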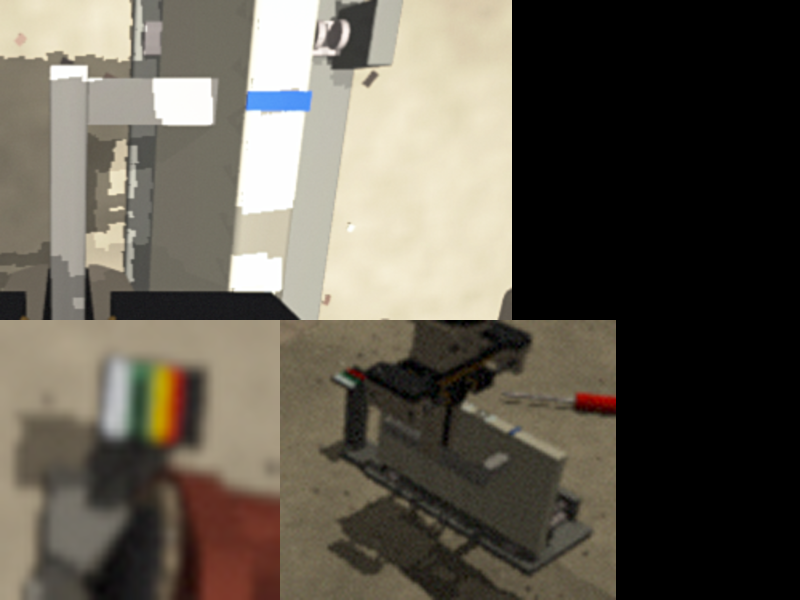

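The wrist crop shows foot_l's end at about (415,123) in full-frame pixels, in line with the blue mark at (434,122.5). The side crop shows the feet on the door face. The force is about 8.3 N. Before holding, I check the alignment and door travel numerically.

```bash
cat > chk.py <<'E'
from h import *
import sys
def chk(c,s,um,vm,uf,vf):
    R0=Ro.from_rotvec(s['eef_rot']); f=lambda p:(R0.inv().apply(p-s['position'])*1e3).round(1)
    M=pt(c,um,vm,z=.155); zt=pt(c,uf-6,vf)[2]; F=pt(c,uf,vf,z=zt)
    print('mark',M.round(4),f(M),'foot top z',zt.round(4),f(F))
    y=np.array([-np.sin(3.005),np.cos(3.005)]); print('travel mm',((M[:2]-[.5715,-.1901])@y*1e3).round(1))
    E=[]
    for v in list(range(70,115,3))+list(range(135,235,3)):
        us=[u for u in range(400,560) if c['depth'][v,u]>0 and abs(pt(c,u,v,d=c['depth'][v,u])[2]-.155)<.004]
        if us: E.append((*pt(c,min(us)-.5,v,z=.155)[:2],))
    E=np.array(E); q=np.polyfit(E[:,0],E[:,1],1); ty=R0.as_matrix()[:,1]
    print('door yaw',np.pi+np.arctan(q[0]),'tool',np.arctan2(ty[1],ty[0])-np.pi/2+2*np.pi,'level',R0.as_matrix()[:,2].round(4))
    B=[]
    for v in range(150,230,4):
        us=[u for u in range(290,350) if c['depth'][v,u]>0 and pt(c,u,v,d=c['depth'][v,u])[2]>.12]
        if us: B.append(f(pt(c,(min(us)+max(us))/2,v,z=zt))[:2])
    B=np.array(B); print('bar angle in tool',np.polyfit(B[:,0],B[:,1],1).round(3))
    print('top z along foot',[pt(c,u,123)[2].round(4) for u in (320,350,380,410)])
E
python3 - <<'E'
from chk import *; import pickle
c=pickle.load(open('f.pkl','rb'))[0]; chk(c,read_state(),434.5,122.5,415,123)
E
```

```text
mark [ 0.5703 -0.2024  0.155 ] [ 66.5  46.6 -38.1] foot top z 0.1279 [ 66.1  46.8 -11. ]
travel mm 12.4
door yaw 3.001188113002001 tool 3.0073369956190037 level [ 0.0015  0.0057 -1.    ]
bar angle in tool [0.008 0.543]
top z along foot [np.float64(0.1282), np.float64(0.1279), np.float64(0.1281), np.float64(0.1282)]
```

Call:
{"op": "jog_arm", "data": {"targets": [0, 0.005, 0, 0, 0, 0, 5, 0, 0.008, 0, 0, 0, 0, 5, 0, 0.009, 0, 0, 0, 0, 5, 0, 0.009, 0, 0, 0, 0, 5, 0, 0.009, 0, 0, 0, 0, 5, 0, 0.009, 0, 0, 0, 0, 5, 0, 0.009, 0, 0, 0, 0, 5, 0, 0.009, 0, 0, 0, 0, 5, 0, 0.009, 0, 0, 0, 0, 5, 0, 0.009, 0, 0, 0, 0, 5]}}

```text
time_s: 10.3
position: [0.5107, -0.1475, 0.1173]
eef_rot: [-3.124, 0.206, -0.002]
force: [1.1, 8.4, 0.7]
grip_width: 0.0119
```

Call:
{"op": "jog_arm", "data": {"targets": [0, 0.006, 0, 0, 0, 0, 5, 0, 0.006, 0, 0, 0, 0, 5, 0, 0.006, 0, 0, 0, 0, 5, 0, 0.006, 0, 0, 0, 0, 5, 0, 0.006, 0, 0, 0, 0, 5, 0, 0.006, 0, 0, 0, 0, 5, 0, 0.006, 0, 0, 0, 0, 5, 0, 0.006, 0, 0, 0, 0, 5, 0, 0.006, 0, 0, 0, 0, 5, 0, 0.006, 0, 0, 0, 0, 5]}}

```text
time_s: 11.3
position: [0.5108, -0.1466, 0.1175]
eef_rot: [-3.119, 0.202, -0.002]
force: [1.3, 8.3, 1.4]
grip_width: 0.012
```

Call:
{"op": "jog_arm", "data": {"targets": [0, 0.006, 0, 0, 0, 0, 5, 0, 0.006, 0, 0, 0, 0, 5, 0, 0.006, 0, 0, 0, 0, 5, 0, 0.006, 0, 0, 0, 0, 5, 0, 0.006, 0, 0, 0, 0, 5, 0, 0.006, 0, 0, 0, 0, 5, 0, 0.006, 0, 0, 0, 0, 5, 0, 0.006, 0, 0, 0, 0, 5, 0, 0.006, 0, 0, 0, 0, 5, 0, 0.006, 0, 0, 0, 0, 5]}}

```text
time_s: 12.3
position: [0.5109, -0.146, 0.1177]
eef_rot: [-3.115, 0.199, -0.002]
force: [0.6, 7.1, 1.9]
grip_width: 0.0115
```

```bash
python3 - <<'E'
from chk import *; import pickle
c=cap('wrist'); t=cap('top'); d=cap('side'); s=read_state(); pickle.dump((c,s),open('g.pkl','wb'))
A=cv2.resize(c['frame'][60:260,280:600],(512,320)); im=np.zeros((600,800,3),np.uint8); im[:320,:512]=A
im[320:,:280]=cv2.resize(t['frame'][118:132,448:476],(280,280))
im[320:,280:]=cv2.resize(d['frame'][80:170,320:487],(520,280),interpolation=cv2.INTER_CUBIC)
cv2.imwrite('pics/final2.png',im[:,:,::-1]); print(s['time_s'],s['position'],s['force'],s['grip_width'],abs(s['joint_velocities']).max())
E
```

```text
12.45 [ 0.51087685 -0.14603405  0.11765774] [-0.01673165  8.05976346  1.69126343] 0.011290041987125833 0.0019328307079223175
```

View pics/final2.png

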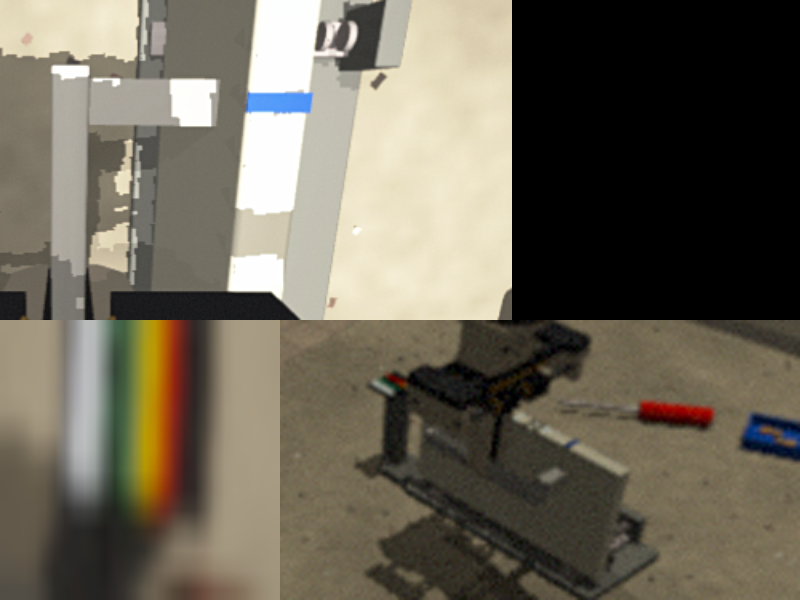

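The wrist view still shows the foot in line with the mark and flush. The door is in the green zone, but re-basing each call lets it creep back about 1 mm and tilt by 0.02 rad. I'll correct both in one longer call.

```bash
python3 - <<'E'
from chk import *; import pickle
c,s=pickle.load(open('g.pkl','rb')); chk(c,s,434.5,123.5,415.5,123.5)
p,R=door_goal(-.013,3.005,[.5081,-.1815]); go(p,R)
E
```

```text
mark [ 0.5704 -0.2014  0.155 ] [ 66.1  46.6 -38.3] foot top z 0.128 [ 65.8  46.9 -11.3]
travel mm 11.3
door yaw 3.003264696674651 tool 3.0141550770175805 level [ 0.0023  0.0199 -0.9998]
bar angle in tool [ 0.032 -0.349]
top z along foot [np.float64(0.1287), np.float64(0.1285), np.float64(0.1284), np.float64(0.1278)]
shift [0.0001 0.0051 0.0012] turn [-0.01    0.0002  0.0046]
```

Call:
{"op": "jog_arm", "data": {"targets": [0, 0.004, 0, -0.005, 0, 0.002, 5, 0, 0.008, 0, -0.01, 0, 0.004, 5, 0, 0.012, 0.001, -0.013, 0, 0.006, 5, 0, 0.012, 0.001, -0.013, 0, 0.006, 5, 0, 0.012, 0.001, -0.013, 0, 0.006, 5, 0, 0.012, 0.001, -0.013, 0, 0.006, 5, 0, 0.012, 0.001, -0.013, 0, 0.006, 5, 0, 0.012, 0.001, -0.013, 0, 0.006, 5, 0, 0.012, 0.001, -0.013, 0, 0.006, 5, 0, 0.012, 0.001, -0.013, 0, 0.006, 5]}}

```text
time_s: 13.45
position: [0.5107, -0.1476, 0.117]
eef_rot: [3.134, -0.214, -0.001]
force: [1.0, 9.1, 0.2]
grip_width: 0.0109
```

Call:
{"op": "jog_arm", "data": {"targets": [0, 0.008, 0, -0.003, 0, 0.001, 5, 0, 0.008, 0, -0.003, 0, 0.001, 5, 0, 0.008, 0, -0.003, 0, 0.001, 5, 0, 0.008, 0, -0.003, 0, 0.001, 5, 0, 0.008, 0, -0.003, 0, 0.001, 5, 0, 0.008, 0, -0.003, 0, 0.001, 5, 0, 0.008, 0, -0.003, 0, 0.001, 5, 0, 0.008, 0, -0.003, 0, 0.001, 5, 0, 0.008, 0, -0.003, 0, 0.001, 5, 0, 0.008, 0, -0.003, 0, 0.001, 5]}}

```text
time_s: 14.45
position: [0.5107, -0.1473, 0.117]
eef_rot: [3.133, -0.212, -0.002]
force: [0.3, 8.3, -0.2]
grip_width: 0.0117
```

Call:
{"op": "jog_arm", "data": {"targets": [0, 0.008, 0, -0.003, 0, 0.001, 5, 0, 0.008, 0, -0.003, 0, 0.001, 5, 0, 0.008, 0, -0.003, 0, 0.001, 5, 0, 0.008, 0, -0.003, 0, 0.001, 5, 0, 0.008, 0, -0.003, 0, 0.001, 5, 0, 0.008, 0, -0.003, 0, 0.001, 5, 0, 0.008, 0, -0.003, 0, 0.001, 5, 0, 0.008, 0, -0.003, 0, 0.001, 5, 0, 0.008, 0, -0.003, 0, 0.001, 5, 0, 0.008, 0, -0.003, 0, 0.001, 5]}}

```text
time_s: 15.45
position: [0.5107, -0.1471, 0.117]
eef_rot: [3.132, -0.211, -0.003]
force: [1.3, 7.8, 0.4]
grip_width: 0.0113
```

```bash
python3 - <<'E'
from chk import *; import pickle
c=cap('wrist'); s=read_state()
print(s['time_s'],s['position'],s['force'],s['grip_width'],abs(s['joint_velocities']).max())
# blue mark by colour
f=c['frame'].astype(int); m=(f[:,:,2]>150)&(f[:,:,2]-f[:,:,0]>80)&(np.arange(400)[:,None]<200); v,u=np.nonzero(m); print(u.min(),u.max(),v.mean())
chk(c,s,u.min()-.5,v.mean(),415.5,123.5)
E
```

```text
15.5 [ 0.51072956 -0.14706977  0.11697317] [0.68799365 9.37749662 0.93322909] 0.011313652145029015 0.0019079636230844362
434 475 122.67748478701826
mark [ 0.5704 -0.2017  0.155 ] [ 66.4  46.2 -38. ] foot top z 0.1286 [ 65.8  46.8 -11.7]
travel mm 11.6
door yaw 3.0008300515031907 tool 3.0072020245538424 level [-0.002 -0.002 -1.   ]
bar angle in tool [0.007 0.588]
top z along foot [np.float64(0.128), np.float64(0.1277), np.float64(0.1279), np.float64(0.1278)]
```

```bash
python3 -c "
from workcell import hand_in,read_state
print(hand_in()); s=read_state(); print(s['time_s'],s['position'],s['force'])"
```

```text
the job is handed in; nothing more can be done
None
the job is handed in; nothing more can be done
```

I picked up the handle farthest to the robot's right, gripping the middle of its bar at 40 N. I set its feet over the door holes, pressed the door back, held it for several seconds, and handed in while still gripping and pressing.

**Final checks, at 15.5 s:**
- **Press:** wrist force was about 8–9 N and door travel about 12 mm, which is in the green zone. The limits are 5–16 N and 8–20 mm.
- **Feet on holes:** foot_l was within about 1 mm of hole_l, measured against the blue mark above it. The gripper hid foot_r, so I only infer its position from the angle.
- **Angle:** the gripper was within about 0.006 rad of parallel to the door and about 0.003 rad of level, and the handle sat at about 0.112 m.
- **Grip and stillness:** the fingers were closed on the 12 mm bar and the arm was still.

**What disagreed or stayed unchecked:**
- During the first 3 s of holding, the press slipped back about 1 mm and the tool tilted 0.02 rad. I corrected this and held again.
- One intermediate reading of the bar's angle in the gripper was 0.032 rad. The readings before and after it were 0.007–0.008, so I took it as noise.
- The pointer was too blurred to read in the pictures. Door travel comes from how far the blue mark moved and from the force, which agree to about 1 mm.
- I did not re-measure the bystander objects at the end, but no move went near them.

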